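# Refit the drip grid and set a custard cup on it for topping

### The job

The drip grid was put back into the syrup drip tray the wrong way round, so it stands propped up on the front rim. Lift it right out, turn it half round, tuck its plain edge under the overhanging lip at the back of the tray and lower the other end until the grid lies flat inside. Then take the custard cup that stands by itself on the open worktop and stand it upright on the grid, between the handle and the lip, ready for topping, leaving everything else where it is.

Things in the scene. Friction and masses are not known exactly. Their poses are not given: they have to be found in the camera images.
- drip_tray: Stainless drip tray, fixed to the worktop. Origin at the centre of the cavity, on the worktop; +x to the back (splash upstand, lip), z up. Cavity walls at x = -90 and +90, y = -75 and +75 mm. Inside, 14 mm above the worktop, a ledge runs along the sides (8 mm wide) and the front (10 mm): the grid rests on it. Side rims flare outward above 33 mm, up to 46 mm. Splash 68 mm high.
- tray_lip (a point): Middle of the lower front edge of the overhanging lip: a full-width box section at the tray's back, from x = +72 to the back wall at +90 mm, underside 24 mm and top 40 mm above the worktop. Between ledge and lip is a slot 10 mm high and 18 mm deep. Axes as the tray's.
- tray_front_rim (a point): Middle of the tray's front rim, at its inner edge, 40 mm above the worktop; the flat rim is 14 mm wide. Axes as the tray's.
- grid_middle (a point): Loose steel drip grid, 0.24 to 0.38 kg: slotted plate 176 (x) x 144 (y) x 4 mm with a bridge handle. Point: middle of the underside; +x to its plain edge, z up from the plate. It starts the wrong way round: turned-up edge down on the ledge against the lip, plain edge lying on the front rim, tilted about 9 degrees.
- grid_handle (a point): Centre of the grid's steel handle bar, the place to grip. The bar runs along the grid's y, 68 mm long, 10 mm thick (x), 14 mm high, with flat faces along x; 52 mm free between its two legs. Its centre is 45 mm above the grid's underside and 36 mm from the middle towards the turned-up edge: 124 mm from the plain edge, 52 mm from the turned-up one. Axes as the grid's.
- cup_center (a point): Centre (22 mm above its base) of a pleated paper portion cup filled with set custard, 59 mm across the rim, narrower at the base, 46 mm high, 0.075 kg. Loose on the worktop in one of three places (a wind-up timer and a steel ring cutter stand in the other two). z up.
- grid_plain_edge (a point): Middle of the grid's plain edge (4 mm thick), at the underside; this edge fits under the lip. Axes as the grid's.
- grid_turned_edge (a point): Middle of the grid's other edge, at the underside; there the plate is turned up 18 mm high, too high to go under the lip. Axes as the grid's.
- timer: White wind-up kitchen timer, 68 mm across, 56 mm high, a bystander; origin at its base.
- ring_cutter: Open steel ring cutter, 55 mm across, 31 mm high, a bystander; origin at its base.
- syrup_bottle: Dark squeeze bottle with red spout, 59 mm across, 172 mm high, a bystander; origin at its base.
- cup_stack: Nested stack of empty paper cups, 60 mm across, 86 mm high, a bystander; origin at its base.
Things that resemble listed ones, but are neither listed nor needed, are in the scene too. What is shaped like the part that bears cup_center but turquoise is not meant.

How it is judged:
On the way, in this order (a step that is already met when the one before it is completed fails the run):
1. the grid is lifted right out of the tray (z of each of grid_plain_edge, grid_turned_edge in the frame of drip_tray above 0.05 m), for 0.1 s.
2. the grid lies flat in the tray, its plain edge under the lip (x of grid_plain_edge in the frame of drip_tray above 0.08 m and z of each of grid_plain_edge, grid_turned_edge in the frame of drip_tray below 0.0175 m and angle between grid_handle's own z axis and vertical below 0.04 rad), for 0.3 s.
At the end, for the whole second after the job is handed in: The grid lies level in the tray (within 0.04 rad) on its ledge, both edges less than 3.5 mm above it, its plain edge at least 8 mm in under the lip; the custard cup stands upright (within 0.1 rad) on the grid, anywhere between the handle and the lip; nothing is held (all of step 2 and angle between cup_center's own z axis and vertical below 0.1 rad and z of cup_center in the frame of drip_tray between 0.036 and 0.045 m and x of cup_center in the frame of drip_tray between -0.01 and 0.06 m and y of cup_center in the frame of drip_tray between -0.06 and 0.06 m); the robot touches nothing.
It fails at once if the timer, ring cutter, syrup bottle or cup stack is moved by more than 25 mm (distance of any of timer, ring_cutter, syrup_bottle, cup_stack from where it was at the start of the episode above 0.025 m).
It fails at once if the custard cup is tipped over (angle between cup_center's own z axis and vertical above 0.7 rad).
It also fails if it takes over 70 s, if anything falls off the work surface, if the arm or the gripper's body presses on something with over 40 N, if the wrist force passes 120 N, or if a joint passes its speed limit or range.

### The arm

A 6-joint arm with a two-finger parallel gripper is mounted at the origin on a cart in front of the work surface, level with it; the furniture and walls round the work are solid. World frame = base frame: x ahead of the robot, y to its left, z up, the work surface at z = 0. Lengths are in m, angles in rad, forces in N, time in s.
With the tool pointing down it reaches from about 0.35 to 0.775 m from the base axis. Payload 7.3 kg.
Tool frame: the origin (TCP) lies at the very end of the fingers, on their centre line; the grasp point (between the pads) lies 19 mm behind it (robot.hold_point_z is the distance from the TCP to the grasp point, in m); z points along the fingers, y is the direction in which the jaws open and shut (so a half turn about z gives the same grasp; the last joint's range is limited). The gripper opens to 92 mm and grips with 3 to 60 N. Pads are 19 mm wide; open, the fingers measure 130 mm over their backs; the gripper's body (75 mm by 190 mm) begins 47 mm behind the grasp point.
Start: joints at [-1.481, 0.342, 1.524, -0, 1.275, -0.146], TCP at [0.123, -0.51, 0.227] pointing down, gripper open.
Joint ranges: [-2.53, 2.53], [-0.77, 2.02], [0.04, 2.7], [-1, 4.14], [0.28, 2.66], [-3.11, 3.11]. Speed limits (rad/s): [2.57, 2.57, 3.14, 3.14, 3.14, 3.14].

### API

Orientations are given as [roll, pitch, yaw] about the fixed x, y, z axes, in that order (R = Rz(yaw) Ry(pitch) Rx(roll)).
In Python, from cell import monitor, viewer, robot gives the robot as it stands.
- The arm moves only by the tool move_arm, never from a script. Its argument "deltas" is a list of rows, each an object of numbers: "x", "y", "z": the shift along the tool's x, y, z in m; "wx", "wy", "wz": the turn, a rotation vector about the tool's x, y, z in degrees; "hand": the opening, from 0 (shut) to 1 (fully open). In form: [{"x": .., "y": .., "z": .., "wx": .., "wy": .., "wz": .., "hand": ..}, ...]. A call has 1 to 8 rows; each row is the pose to reach, as a shift and turn from the pose commanded when the call began, along the tool's axes at that moment; what a row does not reach only later rows make up. A row lasts 1/8 s, in which the tool goes at most 62.5 mm and 10.7 degrees, less where a joint would pass 70% of its speed; a pose out of reach is approached as far as the arm can. A call with a gripper value outside its range is refused whole. The fingers move at their own pace and stop on an object; "grip_force" is the grip in N (left out, the last holds). Time passes only in rows, so rows that repeat a pose let the fingers close. It gives the time, the measured TCP pose, the force and the opening at its end, in the units of the state.
- monitor.observe(): the state, without advancing time (a new reading comes with each control period).
- viewer.read_camera(name): name is "side" or "top"; returns the picture (480x640x3 uint8, red, green, blue); there is no depth.
- viewer.camera_params(name): a dict with "camera_matrix" (3x3 intrinsics, pixels), "R" (3x3) and "t" (3): a world point X has camera coordinates R X + t. Camera axes: x right, y down, z forward; pixel columns grow to the right and rows downward; lengths in m; the calibration is good to about 2 mm. A picture is of the moment at which its call begins. camera_params takes no time and is no camera call.
- robot.hand_in(): hands the job in, once; it reports no verdict.
The state is a dict: "time": time; "qpos": joint angles; "qvel": joint speeds; "joint_efforts": joint torques, N m; "tool_pos": TCP position; "tool_rot": TCP orientation; "contact_force": force on the tool from outside, world axes, zero at the start; "torque": the same for the moment, N m; "opening": finger opening in m.
Only numpy, scipy, OpenCV 4.12 (cv2) and the standard library are available. Lean on these libraries where they do the work, as an engineer would, in place of code of your own. Each camera call takes 0.05 s, during which the arm holds its last target. There are 200 camera calls.

## Working session

There is one attempt and no reset: what is moved stays moved. The work goes in short steps, Python scripts to look and compute and a tool call to move; the robot and the scene stay as the last step left them, time stands still between calls to the robot, and variables do not carry over. Pictures are saved under pics/ and viewed, about 8 in all and at most 12, crops included, and the job is handed in when it is done.

Besides the shell and the picture viewer there is one more tool, called after "Emit:" by a JSON object that holds its "op" and its "data". move_arm: Moves the arm, as the interface text tells. Its arguments: {"type":"object","properties":{"deltas":{"type":"array","items":{"type":"object","properties":{"x":{"type":"number"},"y":{"type":"number"},"z":{"type":"number"},"wx":{"type":"number"},"wy":{"type":"number"},"wz":{"type":"number"},"hand":{"type":"number"}}}},"grip_force":{"type":"number"}},"required":["deltas"]}

```bash
ls; mkdir -p pics; python3 - <<'E'
from cell import monitor, viewer, robot
import cv2, numpy as np
print(monitor.observe())
for n in ("side","top"):
    im=viewer.read_camera(n); cv2.imwrite(f"pics/{n}0.png",im[:,:,::-1])
    p=viewer.camera_params(n); print(n,p, "cam pos",-np.array(p["R"]).T@p["t"])
print(robot.hold_point_z)
E
```

```text
pics
{'time': 0.0, 'qpos': array([-1.48102057e+00,  3.42737591e-01,  1.52500743e+00, -2.78572819e-05,
        1.27538580e+00, -1.46018382e-01]), 'qvel': array([ 2.68130185e-05,  8.71079982e-04,  1.75014451e-03,  1.58543509e-05,
       -5.38516769e-04,  1.70145908e-04]), 'joint_efforts': array([ 1.63708653e-03, -4.31243634e+01, -2.44217795e+01,  7.20553449e-02,
        5.59853262e-02, -1.14118009e-04]), 'tool_pos': array([ 0.12261565, -0.51006896,  0.22604059]), 'tool_rot': array([-3.14006698e+00, -1.97448459e-04,  2.35802116e-01]), 'contact_force': array([-1.28765577, -0.08764915, -0.0900373 ]), 'torque': array([0.03443529, 0.00838643, 0.01652384]), 'opening': 0.09184166235044751}
side {'camera_matrix': array([[526.54154735,   0.        , 329.1453413 ],
       [  0.        , 526.54154735, 232.8538996 ],
       [  0.        ,   0.        ,   1.        ]]), 'R': array([[-0.99091242, -0.13431155, -0.00727901],
       [-0.04617693,  0.39050933, -0.91944013],
       [ 0.12633395, -0.91074852, -0.39316264]]), 't': array([0.58533287, 0.15684552, 1.21014555])} cam pos [0.43437379 1.1195056  0.62425473]
top {'camera_matrix': array([[567.2546245 ,   0.        , 325.19429265],
       [  0.        , 567.2546245 , 244.81064721],
       [  0.        ,   0.        ,   1.        ]]), 'R': array([[-0.0151458 , -0.99970101, -0.01919644],
       [-0.9821222 ,  0.01847673, -0.18733551],
       [ 0.18763418,  0.01601591, -0.9821084 ]]), 't': array([-0.07516106,  0.60719093,  1.20878452])} cam pos [ 0.36838802 -0.10571727  1.29946302]
0.0188
```

View pics/top0.png

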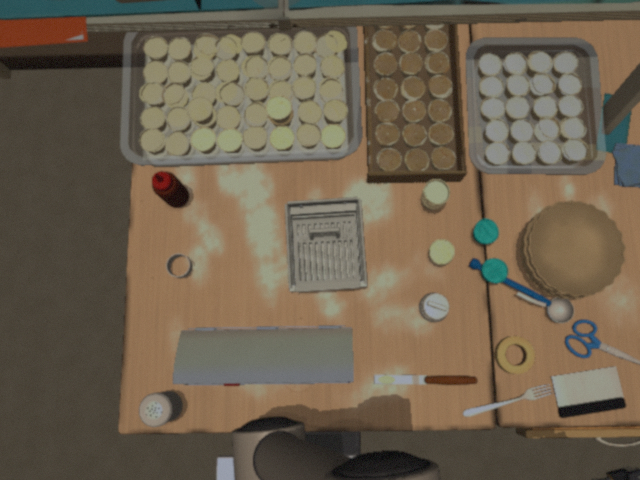

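View pics/side0.png

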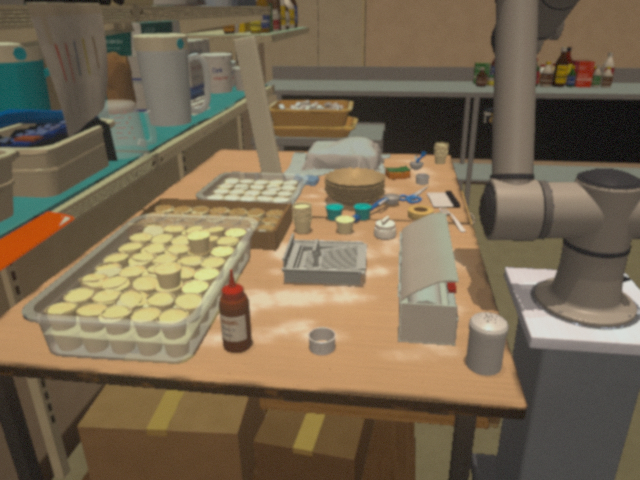

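Top view: tray at about (327,245) with the lip at the top, handle bar at about (323,234). The cup could be (441,252), the single cream cup; (434,194) is taller in the side view, so it is the stack; (485,232) and (495,271) are turquoise, so not meant. I'll confirm with an enlarged crop.

```bash
cat > h.py <<'E'
import cv2, numpy as np
from cell import monitor, viewer, robot
def ray(cam,uv,z):
    p=viewer.camera_params(cam); R=np.array(p["R"]); c=-R.T@p["t"]
    d=R.T@np.linalg.inv(p["camera_matrix"])@np.array([uv[0],uv[1],1.]); 
    return c+d*(z-c[2])/d[2]
def proj(cam,X):
    p=viewer.camera_params(cam); q=p["camera_matrix"]@(p["R"]@np.array(X)+p["t"]); return q[:2]/q[2]
def crop(cam,name,x0,y0,w,h,s):
    im=viewer.read_camera(cam)[:,:,::-1][y0:y0+h,x0:x0+w]
    cv2.imwrite("pics/"+name,cv2.resize(im,None,fx=s,fy=s,interpolation=cv2.INTER_CUBIC))
E
python3 - <<'E'
import cv2,numpy as np
t=cv2.imread('pics/top0.png')[180:330,275:510]; s=cv2.imread('pics/side0.png')[190:300,270:410]
a=cv2.resize(t,None,fx=3.4,fy=3.4,interpolation=cv2.INTER_CUBIC)
cv2.imwrite('pics/c_top.png',a)
cv2.imwrite('pics/c_side.png',cv2.resize(s,None,fx=5,fy=5,interpolation=cv2.INTER_CUBIC))
E
```

```text
(no output)
```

View pics/c_top.png

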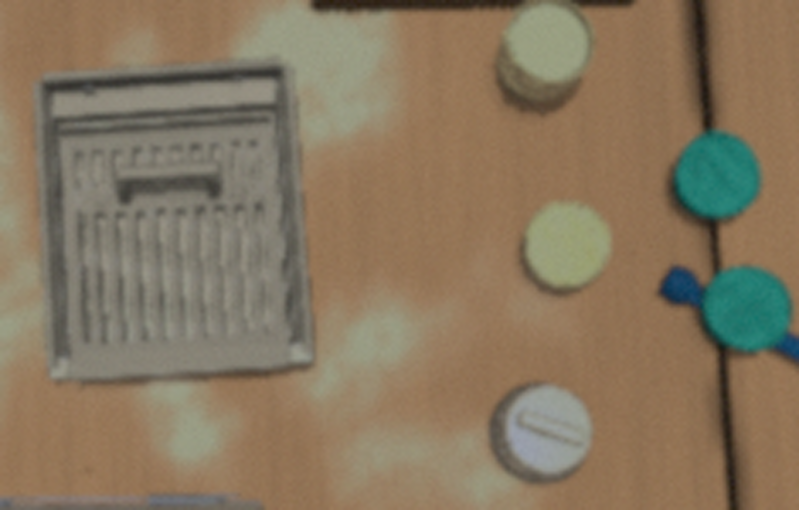

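View pics/c_side.png

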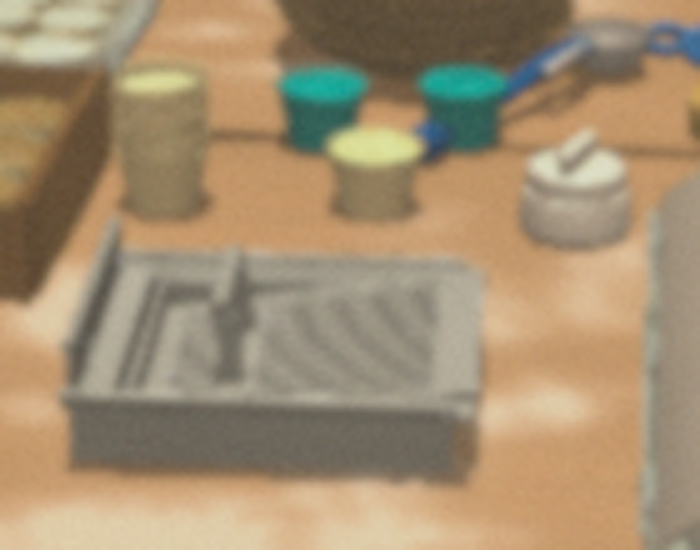

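The crop confirms the cream cup at full-image (441,252), short and single; the stack at (434,194) is visibly taller. Now the metric estimates.

```bash
python3 - <<'E'
from h import *
f=lambda x,y:(275+(x+.5)/3.4-.5,180+(y+.5)/3.4-.5)
P=lambda n,x,y,z:print(n,np.round(ray("top",f(x,y),z)*1000,1))
P("lipL",50,119,.04);P("lipR",280,105,.04)
P("frontL",52,380,.04);P("frontR",313,364,.04)
P("barL",118,166,.073);P("barR",220,166,.073)
P("cup",567,245,.046)
im=viewer.read_camera("top"); im=cv2.GaussianBlur(im,(3,3),0)
hsv=cv2.cvtColor(im,cv2.COLOR_RGB2HSV); print("cuphsv",hsv[252,441],"wood",hsv[290,400])
m=cv2.inRange(hsv,(22,30,120),(40,255,255))[225:275,415:465]
n,l,st,c=cv2.connectedComponentsWithStats(m); i=1+st[1:,4].argmax(); print(st[i],c[i]+[415,225],ray("top",c[i]+[415,225],.046)*1000)
g=cv2.cvtColor(im,cv2.COLOR_RGB2GRAY)
for u in (315,323,331): print(u,g[205:300,u].tolist())
print(228,g[230,280:375].tolist()); 
s=viewer.read_camera("side"); hs=cv2.cvtColor(s,cv2.COLOR_RGB2HSV);print(hs[219,344])
m=cv2.inRange(hs,(22,60,120),(40,255,255))[210:240,325:365]
n,l,st,c=cv2.connectedComponentsWithStats(m); i=1+st[1:,4].argmax(); print(st[i],c[i]+[325,210],ray("side",c[i]+[325,210],.046)*1000)
E
```

```text
lipL [680.8  -4.3  40. ]
lipR [ 687.4 -159.    40. ]
frontL [504.8  -5.   40. ]
frontR [ 512.3 -176.2   40. ]
barL [640.2 -51.2  73. ]
barR [ 638.9 -117.6   73. ]
cup [ 587.3 -344.9   46. ]
cuphsv [ 34  63 159] wood [ 15  98 151]
[ 14  15  26  24 496] [441.43548387 251.41733871] [ 587.93781196 -344.97110795   46.        ]
315 [94, 120, 135, 140, 141, 139, 131, 113, 92, 89, 100, 97, 87, 94, 112, 123, 125, 121, 112, 109, 116, 124, 125, 122, 124, 128, 120, 98, 79, 74, 78, 87, 102, 116, 125, 125, 119, 108, 105, 112, 120, 122, 121, 120, 117, 114, 111, 111, 113, 115, 116, 118, 121, 123, 124, 123, 121, 119, 117, 114, 112, 111, 111, 112, 114, 116, 118, 119, 121, 124, 126, 126, 126, 125, 126, 127, 128, 129, 130, 130, 130, 130, 131, 130, 122, 106, 94, 98, 115, 131, 136, 136, 136, 134, 134]
323 [111, 132, 140, 142, 142, 140, 128, 104, 89, 96, 102, 95, 93, 107, 121, 126, 127, 126, 124, 126, 129, 130, 128, 126, 128, 128, 114, 95, 83, 81, 86, 97, 111, 123, 128, 124, 116, 114, 124, 134, 137, 137, 136, 136, 136, 135, 130, 125, 125, 126, 126, 126, 129, 133, 137, 138, 137, 137, 136, 133, 126, 119, 115
[... 514 characters left out ...]
9, 140, 138, 133, 130, 129, 130, 131, 131, 130, 130, 128, 121, 106, 96, 102, 121, 138, 145, 145, 144, 144, 144, 148]
228 [135, 133, 131, 128, 125, 123, 121, 114, 103, 96, 95, 96, 100, 113, 126, 128, 125, 127, 131, 132, 130, 129, 132, 136, 134, 128, 124, 118, 113, 118, 125, 127, 127, 127, 127, 128, 129, 129, 129, 128, 127, 128, 128, 128, 127, 126, 125, 124, 123, 122, 121, 121, 121, 121, 119, 118, 118, 116, 111, 109, 116, 121, 122, 124, 130, 129, 126, 124, 121, 119, 122, 124, 128, 131, 131, 126, 114, 102, 99, 101, 106, 114, 119, 120, 126, 131, 131, 131, 128, 126, 126, 126, 126, 126, 127]
[ 31  82 221]
[ 10   3  20  11 137] [344.18248175 219.27007299] [ 589.59646743 -326.96367619   46.        ]
```

```bash
cat >> h.py <<'E'
from scipy.spatial.transform import Rotation as Ro
T0=np.array([.6123,-.0854,0]); TY=2.45
def Rtray(): return Ro.from_euler('z',TY,degrees=True).as_matrix()
def w2t(p): return Rtray().T@(np.array(p)-T0)
def grid_tool(mid,yaw,a,dz=0):
    """TCP pose (world) holding the grid with its middle at mid (tray frame), yaw deg, a=plain edge down deg; dz: TCP backed off"""
    G=Rtray()@Ro.from_euler('ZY',[yaw,a],degrees=True).as_matrix()
    R=np.c_[-G[:,1],-G[:,0],-G[:,2]]
    h=T0+Rtray()@np.array(mid)+G@[-.036,0,.045]
    return h+R[:,2]*(.0188-dz),R
def down(p,yaw):
    return np.array(p),Ro.from_euler('xyz',[180,0,yaw],degrees=True).as_matrix()
def delta(P,show=True):
    o=monitor.observe(); R0=Ro.from_euler('xyz',o['tool_rot']).as_matrix()
    d=R0.T@(P[0]-o['tool_pos']); w=Ro.from_matrix(R0.T@P[1]).as_rotvec(degrees=True)
    print('t',round(o['time'],2),'d mm',np.round(d*1000,1),'w deg',np.round(w,2),'tgt',np.round(P[0],4),'F',np.round(o['contact_force'],1),'op',round(o['opening'],4))
def gridpose():
    o=monitor.observe(); R=Ro.from_euler('xyz',o['tool_rot']).as_matrix()
    G=np.c_[-R[:,1],-R[:,0],-R[:,2]]; h=o['tool_pos']-.0188*R[:,2]; mid=h-G@[-.036,0,.045]
    Gt=Rtray().T@G; print('mid',np.round(w2t(mid)*1000,1),'plain',np.round(w2t(mid+G@[.088,0,0])*1000,1),'turned',np.round(w2t(mid-G@[.088,0,0])*1000,1),'yaw,a,roll',np.round(Ro.from_matrix(Gt).as_euler('ZYX',degrees=True),2))
# pickup: turned edge at tray (70,0,14), plain edge up 9 deg
A=9.; ca,sa=np.cos(np.radians(A)),np.sin(np.radians(A))
PICK_MID=np.array([.070-.088*ca,0,.014+.088*sa])
E
python3 - <<'E'
from h import *
P=grid_tool(PICK_MID,180,-A); print(w2t(P[0]))
delta(grid_tool(PICK_MID,180,-A,.07))
E
```

```text
[2.27387893e-02 1.85477965e-18 4.80120267e-02]
t 0.2 d mm [ 608.4 -292.1  109.5] w deg [  7.49  -6.24 -78.76] tgt [ 0.646  -0.084   0.1172] F [ 0.7  0.5 -0.2] op 0.0916
```

Emit:
{"op": "move_arm", "data": {"deltas": [{"x": 0.6,"y": -0.29,"z": 0.03,"wx": 7.5,"wy": -6.2,"wz": -78.8,"hand": 0.43},{"x": 0.6,"y": -0.29,"z": 0.03,"wx": 7.5,"wy": -6.2,"wz": -78.8,"hand": 0.43},{"x": 0.6,"y": -0.29,"z": 0.03,"wx": 7.5,"wy": -6.2,"wz": -78.8,"hand": 0.43},{"x": 0.6,"y": -0.29,"z": 0.03,"wx": 7.5,"wy": -6.2,"wz": -78.8,"hand": 0.43},{"x": 0.6,"y": -0.29,"z": 0.03,"wx": 7.5,"wy": -6.2,"wz": -78.8,"hand": 0.43},{"x": 0.6,"y": -0.29,"z": 0.03,"wx": 7.5,"wy": -6.2,"wz": -78.8,"hand": 0.43},{"x": 0.6,"y": -0.29,"z": 0.03,"wx": 7.5,"wy": -6.2,"wz": -78.8,"hand": 0.43},{"x": 0.6,"y": -0.29,"z": 0.03,"wx": 7.5,"wy": -6.2,"wz": -78.8,"hand": 0.43}], "grip_force": 50}}

```text
time: 1.2
tool_pos: [0.5107, -0.1924, 0.204]
tool_rot: [-2.984, 0.0, 1.618]
contact_force: [0.6, -0.9, -0.1]
opening: 0.0395
```

```bash
sed -i 's/\.070-\.088/.0715-.088/' h.py; python3 - <<'E'
from h import *
print(monitor.observe()['qpos'])
delta(grid_tool(PICK_MID,180,-A,.07))
E
```

```text
[-0.45632928  0.48514885  1.37405138 -0.07670391  1.42063158 -0.48697259]
t 1.2 d mm [101.9 153.6  63.5] w deg [-0.01  0.06  0.26] tgt [ 0.6475 -0.0839  0.1172] F [ 0.6 -0.9 -0.1] op 0.0395
```

Emit:
{"op": "move_arm", "data": {"deltas": [{"x": 0.102,"y": 0.154,"z": 0.03,"wz": 0.2,"hand": 0.43},{"x": 0.102,"y": 0.154,"z": 0.03,"wz": 0.2,"hand": 0.43},{"x": 0.102,"y": 0.154,"z": 0.03,"wz": 0.2,"hand": 0.43},{"x": 0.102,"y": 0.154,"z": 0.0635,"wz": 0.2,"hand": 0.43},{"x": 0.102,"y": 0.154,"z": 0.0635,"wz": 0.2,"hand": 0.43},{"x": 0.102,"y": 0.154,"z": 0.0635,"wz": 0.2,"hand": 0.43}]}}

```text
schema error: expected keys x, y, z, wx, wy, wz, hand
```

```bash
python3 - <<'E'
from h import *
print(monitor.observe()['qpos'])
delta(grid_tool(PICK_MID,180,-A,0)); gridpose()
crop("side","s1.png",260,150,160,140,5)
E
```

```text
[-0.45632928  0.48514885  1.37405138 -0.07670391  1.42063158 -0.48697259]
t 1.2 d mm [102.  153.6 133.5] w deg [-0.01  0.06  0.26] tgt [ 0.6365 -0.0844  0.048 ] F [ 0.6 -0.9 -0.1] op 0.0395
mid [-145.8 -102.8  183.7] plain [-232.7 -103.2  197.5] turned [ -58.9 -102.4  170. ] yaw,a,roll [-1.7974e+02 -9.0100e+00  1.0000e-02]
```

View pics/s1.png

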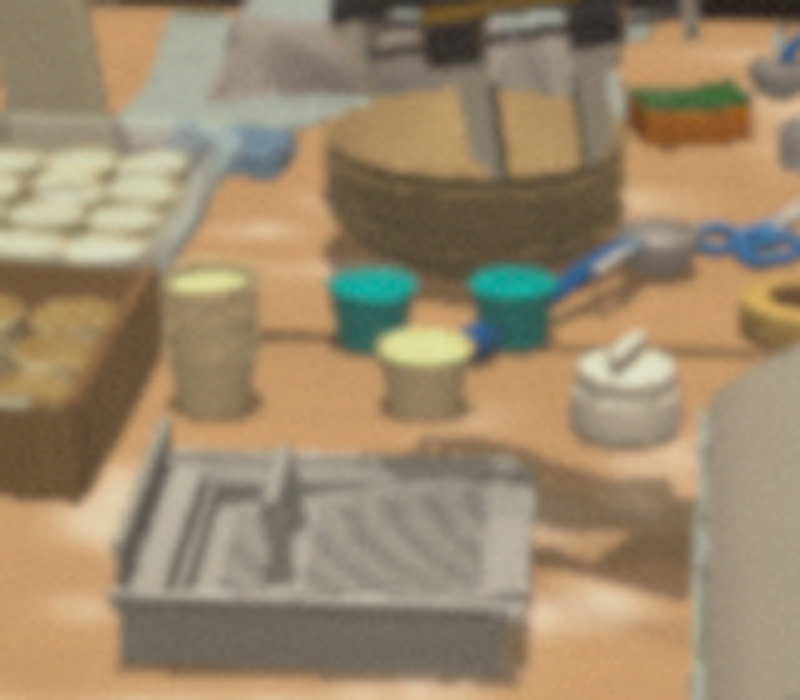

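The move was refused because all seven keys are required, so this picture (5 viewed) only shows the arm before it and the grid unmoved. I'll resend in full.

Emit:
{"op": "move_arm", "data": {"deltas": [{"x": 0.102,"y": 0.154,"z": 0.03,"wx": 0,"wy": 0,"wz": 0.2,"hand": 0.43},{"x": 0.102,"y": 0.154,"z": 0.03,"wx": 0,"wy": 0,"wz": 0.2,"hand": 0.43},{"x": 0.102,"y": 0.154,"z": 0.03,"wx": 0,"wy": 0,"wz": 0.2,"hand": 0.43},{"x": 0.102,"y": 0.154,"z": 0.0635,"wx": 0,"wy": 0,"wz": 0.2,"hand": 0.43},{"x": 0.102,"y": 0.154,"z": 0.0635,"wx": 0,"wy": 0,"wz": 0.2,"hand": 0.43},{"x": 0.102,"y": 0.154,"z": 0.0635,"wx": 0,"wy": 0,"wz": 0.2,"hand": 0.43}]}}

```text
time: 2.0
tool_pos: [0.647, -0.0867, 0.1187]
tool_rot: [-2.986, 0.001, 1.61]
contact_force: [-0.2, -0.8, 0.2]
opening: 0.0394
```

```bash
python3 - <<'E'
from h import *
print(monitor.observe()['qpos'])
delta(grid_tool(PICK_MID,180,-A,0)); gridpose()
crop("top","t1.png",270,180,110,130,5)
E
```

```text
[-0.22974786  0.75943277  1.11280362 -0.04289263  1.41926509 -0.25904112]
t 2.0 d mm [ 2.8  0.7 71.4] w deg [ 0.08  0.04 -0.22] tgt [ 0.6365 -0.0844  0.048 ] F [-0.2 -0.8  0.2] op 0.0394
mid [-5.  -2.7 98.4] plain [-91.9  -2.3 112. ] turned [82.  -3.  84.7] yaw,a,roll [ 1.7978e+02 -8.9200e+00  7.0000e-02]
```

View pics/t1.png

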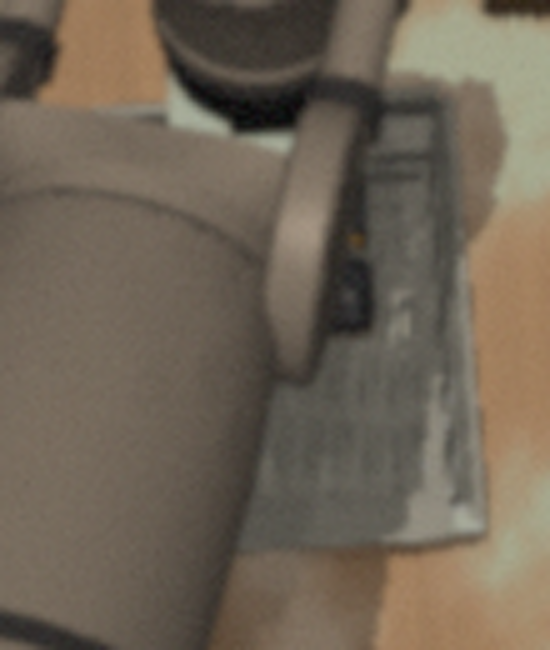

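The top view is blocked by the arm here (6 viewed), but the measured offsets are small. Descending and gripping.

Emit:
{"op": "move_arm", "data": {"deltas": [{"x": 0.001,"y": 0.001,"z": 0.025,"wx": 0,"wy": 0,"wz": -0.1,"hand": 0.43},{"x": 0.001,"y": 0.001,"z": 0.05,"wx": 0,"wy": 0,"wz": -0.1,"hand": 0.43},{"x": 0.001,"y": 0.001,"z": 0.07,"wx": 0,"wy": 0,"wz": -0.1,"hand": 0.43},{"x": 0.001,"y": 0.001,"z": 0.07,"wx": 0,"wy": 0,"wz": -0.1,"hand": 0.43},{"x": 0.001,"y": 0.001,"z": 0.07,"wx": 0,"wy": 0,"wz": -0.1,"hand": 0.43}]}}

```text
time: 2.68
tool_pos: [0.6379, -0.0861, 0.0501]
tool_rot: [-2.988, 0.001, 1.612]
contact_force: [0.3, -0.3, 0.4]
opening: 0.0395
```

```bash
python3 - <<'E'
from h import *
delta(grid_tool(PICK_MID,180,-A,0)); gridpose()
crop("side","s2.png",270,170,130,120,5)
E
```

```text
t 2.67 d mm [ 1.8 -1.   2.3] w deg [ 0.2   0.07 -0.11] tgt [ 0.6365 -0.0844  0.048 ] F [ 0.3 -0.3  0.4] op 0.0395
mid [-14.   -1.8  29.8] plain [-101.    -1.6   43.2] turned [72.9 -1.9 16.3] yaw,a,roll [ 1.7989e+02 -8.8000e+00  8.0000e-02]
```

View pics/s2.png

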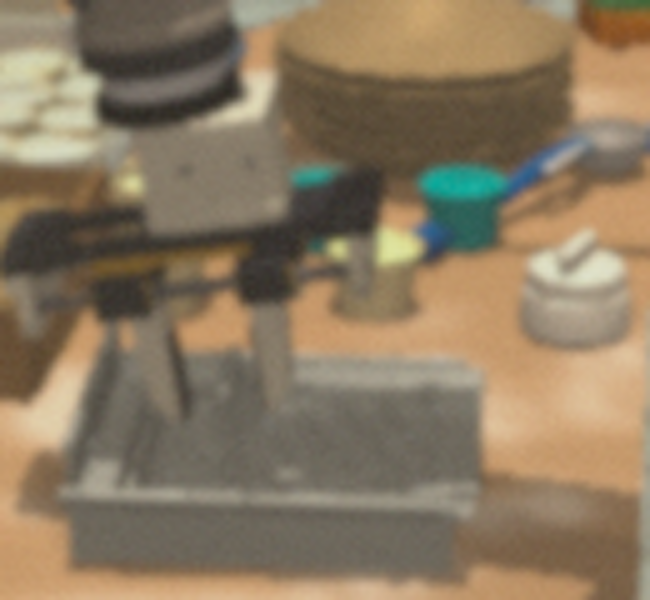

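The fingers straddle the handle, at crop (165–290, 400) (7 viewed). Closing, then a lift.

Emit:
{"op": "move_arm", "data": {"deltas": [{"x": 0.001,"y": 0,"z": 0.002,"wx": 0,"wy": 0,"wz": 0,"hand": 0.43},{"x": 0.001,"y": 0,"z": 0.002,"wx": 0,"wy": 0,"wz": 0,"hand": 0},{"x": 0.001,"y": 0,"z": 0.002,"wx": 0,"wy": 0,"wz": 0,"hand": 0},{"x": 0.001,"y": 0,"z": 0.002,"wx": 0,"wy": 0,"wz": 0,"hand": 0},{"x": 0.001,"y": 0,"z": 0.002,"wx": 0,"wy": 0,"wz": 0,"hand": 0},{"x": 0.001,"y": 0,"z": 0.002,"wx": 0,"wy": 0,"wz": 0,"hand": 0}], "grip_force": 50}}

```text
time: 3.48
tool_pos: [0.636, -0.0845, 0.0464]
tool_rot: [-2.984, 0.001, 1.613]
contact_force: [-5.3, 1.0, 3.9]
opening: 0.0098
```

```bash
python3 - <<'E'
from h import *
gridpose(); P=PICK_MID+[-.01,0,.12]; delta(grid_tool(P,180,-A))
E
```

```text
mid [-15.9  -0.1  26.2] plain [-102.8   -0.    40. ] turned [71.  -0.2 12.4] yaw,a,roll [ 1.7994e+02 -9.0400e+00  3.0000e-02]
t 3.48 d mm [ 1.000e-01 -2.850e+01 -1.186e+02] w deg [-0.04  0.02 -0.06] tgt [ 0.6265 -0.0848  0.168 ] F [-5.3  1.   3.9] op 0.0098
```

Emit:
{"op": "move_arm", "data": {"deltas": [{"x": 0,"y": -0.008,"z": -0.02,"wx": 0,"wy": 0,"wz": 0,"hand": 0},{"x": 0,"y": -0.018,"z": -0.05,"wx": 0,"wy": 0,"wz": 0,"hand": 0},{"x": 0,"y": -0.028,"z": -0.09,"wx": 0,"wy": 0,"wz": 0,"hand": 0},{"x": 0,"y": -0.028,"z": -0.13,"wx": 0,"wy": 0,"wz": 0,"hand": 0},{"x": 0,"y": -0.028,"z": -0.15,"wx": 0,"wy": 0,"wz": 0,"hand": 0},{"x": 0,"y": -0.028,"z": -0.15,"wx": 0,"wy": 0,"wz": 0,"hand": 0}]}}

```text
time: 4.22
tool_pos: [0.6333, -0.0847, 0.2012]
tool_rot: [-2.99, 0.002, 1.612]
contact_force: [0.2, -0.1, -4.3]
opening: 0.0096
```

```bash
python3 - <<'E'
from h import *
gridpose(); print(monitor.observe()['qpos'])
delta(grid_tool([-.02,0,.16],90,0)); delta(grid_tool([-.02,0,.16],0,12))
crop("side","s3.png",220,110,200,190,4)
E
```

```text
mid [-18.5  -0.2 180.7] plain [-1.055e+02 -1.000e-01  1.940e+02] turned [ 68.5  -0.3 167.4] yaw,a,roll [ 1.7992e+02 -8.6800e+00  1.1000e-01]
[-0.23159288  0.6690933   1.05611265 -0.04246042  1.56180522 -0.2696567 ]
t 4.22 d mm [-35.8 -38.3  21.1] w deg [-6.73  6.89 89.74] tgt [ 0.5939 -0.1222  0.1862] F [ 0.2 -0.1 -4.3] op 0.0096
t 4.22 d mm [  0.2 -68.8  18.7] w deg [ 1.4000e-01 -5.2200e+00  1.7984e+02] tgt [ 0.5626 -0.0875  0.1931] F [ 0.2 -0.1 -4.3] op 0.0096
```

View pics/s3.png

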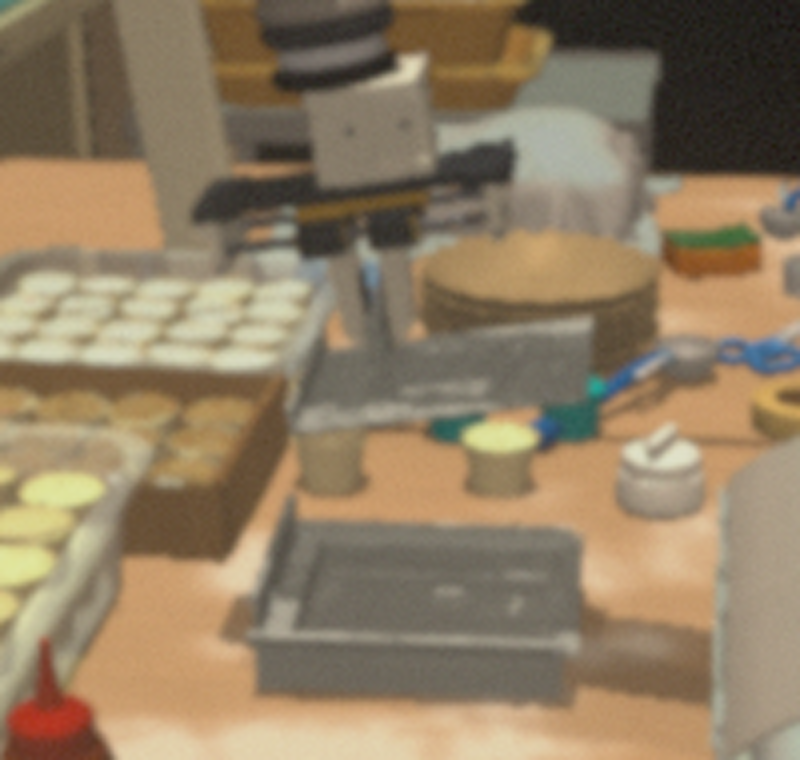

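The grid is lifted clear and held at the pickup tilt: turned edge at crop (300,400), plain edge at (590,350) (8 viewed). Now the half turn, with q6 increasing.

Emit:
{"op": "move_arm", "data": {"deltas": [{"x": -0.036,"y": -0.038,"z": 0,"wx": -6.7,"wy": 6.9,"wz": 89.7,"hand": 0},{"x": -0.036,"y": -0.038,"z": 0,"wx": -6.7,"wy": 6.9,"wz": 89.7,"hand": 0},{"x": -0.036,"y": -0.038,"z": 0,"wx": -6.7,"wy": 6.9,"wz": 89.7,"hand": 0},{"x": -0.036,"y": -0.038,"z": 0,"wx": -6.7,"wy": 6.9,"wz": 89.7,"hand": 0},{"x": -0.036,"y": -0.038,"z": 0,"wx": -6.7,"wy": 6.9,"wz": 89.7,"hand": 0},{"x": -0.036,"y": -0.038,"z": 0,"wx": -6.7,"wy": 6.9,"wz": 89.7,"hand": 0},{"x": -0.036,"y": -0.038,"z": 0,"wx": -6.7,"wy": 6.9,"wz": 89.7,"hand": 0},{"x": -0.036,"y": -0.038,"z": 0,"wx": -6.7,"wy": 6.9,"wz": 89.7,"hand": 0}]}}

```text
time: 5.28
tool_pos: [0.5952, -0.1219, 0.2029]
tool_rot: [-3.133, 0.013, 0.111]
contact_force: [-0.4, 0.4, -4.0]
opening: 0.0093
```

```bash
python3 - <<'E'
from h import *
gridpose(); print(monitor.observe()['qpos'])
delta(grid_tool([-.02,0,.16],0,12))
E
```

```text
mid [-21.5   0.4 177. ] plain [-27.5  88.2 177.8] turned [-15.5 -87.4 176.3] yaw,a,roll [93.92 -0.5   0.77]
[-0.32931531  0.52137499  1.30484248  0.00231471  1.33125078  1.12974116]
t 5.28 d mm [-28.4 -37.7  10.5] w deg [-8.94 -8.83 93.64] tgt [ 0.5626 -0.0875  0.1931] F [-0.4  0.4 -4. ] op 0.0093
```

Emit:
{"op": "move_arm", "data": {"deltas": [{"x": -0.028,"y": -0.038,"z": 0.005,"wx": -8.9,"wy": -8.8,"wz": 93.6,"hand": 0},{"x": -0.028,"y": -0.038,"z": 0.005,"wx": -8.9,"wy": -8.8,"wz": 93.6,"hand": 0},{"x": -0.028,"y": -0.038,"z": 0.005,"wx": -8.9,"wy": -8.8,"wz": 93.6,"hand": 0},{"x": -0.028,"y": -0.038,"z": 0.005,"wx": -8.9,"wy": -8.8,"wz": 93.6,"hand": 0},{"x": -0.028,"y": -0.038,"z": 0.005,"wx": -8.9,"wy": -8.8,"wz": 93.6,"hand": 0},{"x": -0.028,"y": -0.038,"z": 0.005,"wx": -8.9,"wy": -8.8,"wz": 93.6,"hand": 0},{"x": -0.028,"y": -0.038,"z": 0.005,"wx": -8.9,"wy": -8.8,"wz": 93.6,"hand": 0},{"x": -0.028,"y": -0.038,"z": 0.005,"wx": -8.9,"wy": -8.8,"wz": 93.6,"hand": 0}]}}

```text
time: 6.28
tool_pos: [0.563, -0.0873, 0.1987]
tool_rot: [2.947, 0.016, -1.38]
contact_force: [-0.4, -0.5, -3.8]
opening: 0.0097
```

```bash
python3 - <<'E'
from h import *
gridpose(); print(monitor.observe()['qpos'])
def mid(e,z,a): a=np.radians(a); return [e-.088*np.cos(a),0,z+.088*np.sin(a)]
delta(grid_tool(mid(.060,.07,12),0,12)); 
E
```

```text
mid [-19.5   5.2 166. ] plain [ 65.9  18.1 149. ] turned [-104.8   -7.8  183. ] yaw,a,roll [ 8.64 11.14  0.91]
[-0.24981903  0.56085477  1.26521786 -0.06877852  1.49845611  2.71105212]
t 6.28 d mm [ 0.4 -8.6 77. ] w deg [-0.79 -0.83  8.47] tgt [ 0.5565 -0.0878  0.1214] F [-0.4 -0.5 -3.8] op 0.0097
```

Emit:
{"op": "move_arm", "data": {"deltas": [{"x": 0,"y": -0.009,"z": 0.01,"wx": -0.8,"wy": -0.8,"wz": 8.5,"hand": 0},{"x": 0,"y": -0.009,"z": 0.04,"wx": -0.8,"wy": -0.8,"wz": 8.5,"hand": 0},{"x": 0,"y": -0.009,"z": 0.077,"wx": -0.8,"wy": -0.8,"wz": 8.5,"hand": 0},{"x": 0,"y": -0.009,"z": 0.077,"wx": -0.8,"wy": -0.8,"wz": 8.5,"hand": 0},{"x": 0,"y": -0.009,"z": 0.077,"wx": -0.8,"wy": -0.8,"wz": 8.5,"hand": 0}]}}

```text
time: 6.9
tool_pos: [0.5585, -0.0878, 0.1236]
tool_rot: [2.936, -0.001, -1.523]
contact_force: [0.1, 0.0, -2.6]
opening: 0.0097
```

```bash
python3 - <<'E'
from h import *
gridpose(); print(monitor.observe()['qpos'])
a=viewer.read_camera("side")[160:300,260:390,::-1]; b=viewer.read_camera("top")[180:320,265:395,::-1]
cv2.imwrite("pics/b4.png",cv2.resize(np.hstack([a,b]),None,fx=3,fy=3,interpolation=cv2.INTER_CUBIC))
E
```

```text
mid [-23.9   0.1  90.7] plain [62.2  0.5 72.7] turned [-110.1   -0.4  108.6] yaw,a,roll [ 0.31 11.76 -0.06]
[-0.25623198  0.6269717   1.36546299 -0.06368919  1.34542502  2.85752281]
```

View pics/b4.png

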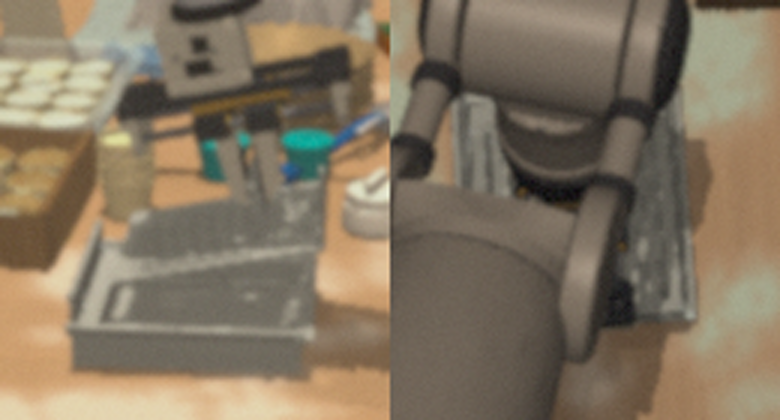

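The grid now points the right way (9 viewed): plain edge low at the back by the lip, crop (130,240), and flange at the front (320,190). Next I lower the plain edge in front of the slot.

```bash
cat >> h.py <<'E'
def mid(e,z,a): a=np.radians(a); return [e-.088*np.cos(a),0,z+.088*np.sin(a)]
def gd(e,z,a): delta(grid_tool(mid(e,z,a),0,a))
E
python3 - <<'E'
from h import *
gd(.064,.030,11); gd(.066,.0155,11)
E
```

```text
t 7.0 d mm [-0.2 -9.6 44. ] w deg [ 0.65 -0.15  0.3 ] tgt [ 0.5596 -0.0877  0.0794] F [ 0.   0.  -3.4] op 0.0096
t 7.0 d mm [ -0.3 -14.5  57.8] w deg [ 0.65 -0.15  0.3 ] tgt [ 0.5616 -0.0876  0.0649] F [ 0.   0.  -3.4] op 0.0096
```

Emit:
{"op": "move_arm", "data": {"deltas": [{"x": 0,"y": -0.005,"z": 0.022,"wx": 0.6,"wy": -0.1,"wz": 0.3,"hand": 0},{"x": 0,"y": -0.01,"z": 0.044,"wx": 0.6,"wy": -0.1,"wz": 0.3,"hand": 0},{"x": 0,"y": -0.012,"z": 0.05,"wx": 0.6,"wy": -0.1,"wz": 0.3,"hand": 0},{"x": 0,"y": -0.0145,"z": 0.055,"wx": 0.6,"wy": -0.1,"wz": 0.3,"hand": 0},{"x": 0,"y": -0.0145,"z": 0.056,"wx": 0.6,"wy": -0.1,"wz": 0.3,"hand": 0},{"x": 0,"y": -0.0145,"z": 0.056,"wx": 0.6,"wy": -0.1,"wz": 0.3,"hand": 0}]}}

```text
time: 7.75
tool_pos: [0.5611, -0.0876, 0.0658]
tool_rot: [2.947, -0.0, -1.528]
contact_force: [-0.8, 0.4, -3.6]
opening: 0.0093
```

```bash
python3 - <<'E'
from h import *
gridpose(); gd(.066,.0145,11); gd(.078,.0145,11);gd(.086,.0145,11)
E
```

```text
mid [-21.   -0.1  33.1] plain [65.4 -0.1 16.1] turned [-1.073e+02 -1.000e-01  5.010e+01] yaw,a,roll [ 0.   11.15 -0.02]
t 7.75 d mm [-0.1 -0.9  1.8] w deg [ 0.15 -0.02  0.  ] tgt [ 0.5616 -0.0876  0.0639] F [-0.8  0.4 -3.6] op 0.0093
t 7.75 d mm [ -0.1 -12.6  -0.6] w deg [ 0.15 -0.02  0.  ] tgt [ 0.5736 -0.0871  0.0639] F [-0.8  0.4 -3.6] op 0.0093
t 7.75 d mm [ -0.1 -20.5  -2.1] w deg [ 0.15 -0.02  0.  ] tgt [ 0.5816 -0.0867  0.0639] F [-0.8  0.4 -3.6] op 0.0093
```

Emit:
{"op": "move_arm", "data": {"deltas": [{"x": 0,"y": -0.001,"z": 0.002,"wx": 0,"wy": 0,"wz": 0,"hand": 0},{"x": 0,"y": -0.004,"z": 0.0015,"wx": 0,"wy": 0,"wz": 0,"hand": 0},{"x": 0,"y": -0.008,"z": 0.0005,"wx": 0,"wy": 0,"wz": 0,"hand": 0},{"x": 0,"y": -0.012,"z": -0.0005,"wx": 0,"wy": 0,"wz": 0,"hand": 0},{"x": 0,"y": -0.0125,"z": -0.0005,"wx": 0,"wy": 0,"wz": 0,"hand": 0}]}}

```text
time: 8.38
tool_pos: [0.5735, -0.087, 0.0632]
tool_rot: [2.946, -0.0, -1.528]
contact_force: [1.1, -1.1, -3.4]
opening: 0.0095
```

```bash
python3 - <<'E'
from h import *
gridpose(); gd(.082,.0145,11); gd(.086,.0145,11);gd(.09,.0145,11)
E
```

```text
mid [-8.6  0.1 30.5] plain [77.7  0.1 13.4] turned [-94.9   0.   47.6] yaw,a,roll [ 1.000e-02  1.119e+01 -1.000e-02]
t 8.38 d mm [ 0.  -3.9 -1.5] w deg [ 0.19 -0.01  0.01] tgt [ 0.5776 -0.0869  0.0639] F [ 1.1 -1.1 -3.4] op 0.0095
t 8.38 d mm [ 0.1 -7.8 -2.2] w deg [ 0.19 -0.01  0.01] tgt [ 0.5816 -0.0867  0.0639] F [ 1.1 -1.1 -3.4] op 0.0095
t 8.38 d mm [  0.1 -11.7  -3. ] w deg [ 0.19 -0.01  0.01] tgt [ 0.5856 -0.0865  0.0639] F [ 1.1 -1.1 -3.4] op 0.0095
```

Emit:
{"op": "move_arm", "data": {"deltas": [{"x": 0,"y": -0.002,"z": -0.0004,"wx": 0,"wy": 0,"wz": 0,"hand": 0},{"x": 0,"y": -0.004,"z": -0.0008,"wx": 0,"wy": 0,"wz": 0,"hand": 0},{"x": 0,"y": -0.006,"z": -0.0012,"wx": 0,"wy": 0,"wz": 0,"hand": 0},{"x": 0,"y": -0.008,"z": -0.0016,"wx": 0,"wy": 0,"wz": 0,"hand": 0},{"x": 0,"y": -0.009,"z": -0.0018,"wx": 0,"wy": 0,"wz": 0,"hand": 0},{"x": 0,"y": -0.009,"z": -0.0018,"wx": 0,"wy": 0,"wz": 0,"hand": 0}]}}

```text
time: 9.12
tool_pos: [0.5823, -0.0866, 0.0632]
tool_rot: [2.946, -0.0, -1.528]
contact_force: [-0.6, -1.0, -3.6]
opening: 0.0096
```

```bash
python3 - <<'E'
from h import *
gridpose(); gd(.088,.0145,11);gd(.091,.0145,11)
E
```

```text
mid [ 0.2  0.  30.5] plain [86.5  0.  13.4] turned [-86.1   0.   47.6] yaw,a,roll [ 0.   11.21 -0.  ]
t 9.12 d mm [ 0.  -1.1 -0.9] w deg [ 0.21 -0.    0.  ] tgt [ 0.5836 -0.0866  0.0639] F [-0.6 -1.  -3.6] op 0.0096
t 9.12 d mm [ 0.  -4.1 -1.5] w deg [ 0.21 -0.    0.  ] tgt [ 0.5866 -0.0865  0.0639] F [-0.6 -1.  -3.6] op 0.0096
```

Emit:
{"op": "move_arm", "data": {"deltas": [{"x": 0,"y": -0.001,"z": -0.0002,"wx": 0,"wy": 0,"wz": 0,"hand": 0},{"x": 0,"y": -0.002,"z": -0.0004,"wx": 0,"wy": 0,"wz": 0,"hand": 0},{"x": 0,"y": -0.003,"z": -0.0006,"wx": 0,"wy": 0,"wz": 0,"hand": 0},{"x": 0,"y": -0.003,"z": -0.0006,"wx": 0,"wy": 0,"wz": 0,"hand": 0}]}}

```text
time: 9.62
tool_pos: [0.5854, -0.0865, 0.0632]
tool_rot: [2.946, -0.0, -1.528]
contact_force: [-0.4, 1.5, -3.5]
opening: 0.0101
```

```bash
python3 - <<'E'
from h import *
gridpose(); gd(.0885,.0135,5);gd(.088,.0125,0)
E
```

```text
mid [ 3.3  0.  30.5] plain [89.6  0.1 13.4] turned [-83.    0.   47.6] yaw,a,roll [ 1.000e-02  1.121e+01 -1.000e-02]
t 9.62 d mm [ 0.   3.2 13.7] w deg [ 6.21 -0.01  0.01] tgt [ 0.5796 -0.0868  0.0504] F [-0.4  1.5 -3.5] op 0.0101
t 9.62 d mm [ 0.   4.1 25.8] w deg [ 1.121e+01 -1.000e-02  1.000e-02] tgt [ 0.5763 -0.0869  0.0387] F [-0.4  1.5 -3.5] op 0.0101
```

Emit:
{"op": "move_arm", "data": {"deltas": [{"x": 0,"y": -0.001,"z": -0.0002,"wx": 0,"wy": 0,"wz": 0,"hand": 0},{"x": 0,"y": -0.002,"z": -0.0004,"wx": 0,"wy": 0,"wz": 0,"hand": 0},{"x": 0,"y": -0.002,"z": -0.0004,"wx": 0,"wy": 0,"wz": 0,"hand": 0}]}}

```text
time: 10.0
tool_pos: [0.5868, -0.0865, 0.0632]
tool_rot: [2.944, -0.0, -1.528]
contact_force: [-2.9, -2.0, -1.1]
opening: 0.0092
```

```bash
python3 - <<'E'
from h import *
gridpose(); gd(.09,.0135,5);gd(.09,.0125,0)
E
```

```text
mid [ 4.6 -0.  30.5] plain [90.9 -0.  13.3] turned [-81.7  -0.   47.7] yaw,a,roll [ 1.000e-02  1.129e+01 -0.000e+00]
t 10.0 d mm [-0.   3.1 13.7] w deg [ 6.29 -0.01  0.01] tgt [ 0.5811 -0.0867  0.0504] F [-2.9 -2.  -1.1] op 0.0092
t 10.0 d mm [-0.   3.5 25.7] w deg [ 1.129e+01 -1.000e-02  1.000e-02] tgt [ 0.5783 -0.0869  0.0387] F [-2.9 -2.  -1.1] op 0.0092
```

Contact with the back wall comes at nominal 90.7 mm, close to the expected 90. Backing off about 2 mm and lowering the front.

```bash
python3 - <<'E'
from h import *
for a in (9,7,5,3): gd(.0888,.0134,a)
E
```

```text
t 10.0 d mm [-0.   3.1  5.3] w deg [ 2.29 -0.01  0.01] tgt [ 0.5828 -0.0867  0.0587] F [-2.9 -2.  -1.1] op 0.0092
t 10.0 d mm [-0.   3.7  9.6] w deg [ 4.29 -0.01  0.01] tgt [ 0.5812 -0.0867  0.0545] F [-2.9 -2.  -1.1] op 0.0092
t 10.0 d mm [-0.   4.2 14. ] w deg [ 6.29 -0.01  0.01] tgt [ 0.5799 -0.0868  0.0503] F [-2.9 -2.  -1.1] op 0.0092
t 10.0 d mm [-0.   4.6 18.4] w deg [ 8.29 -0.01  0.01] tgt [ 0.5787 -0.0868  0.0461] F [-2.9 -2.  -1.1] op 0.0092
```

Emit:
{"op": "move_arm", "data": {"deltas": [{"x": 0,"y": 0.0025,"z": 0.001,"wx": 0.5,"wy": 0,"wz": 0,"hand": 0},{"x": 0,"y": 0.0031,"z": 0.0053,"wx": 2.3,"wy": 0,"wz": 0,"hand": 0},{"x": 0,"y": 0.0037,"z": 0.0096,"wx": 4.3,"wy": 0,"wz": 0,"hand": 0},{"x": 0,"y": 0.0042,"z": 0.014,"wx": 6.3,"wy": 0,"wz": 0,"hand": 0},{"x": 0,"y": 0.0046,"z": 0.0184,"wx": 8.3,"wy": 0,"wz": 0,"hand": 0},{"x": 0,"y": 0.0046,"z": 0.0184,"wx": 8.3,"wy": 0,"wz": 0,"hand": 0}]}}

```text
time: 10.75
tool_pos: [0.5787, -0.0866, 0.0461]
tool_rot: [3.09, 0.0, -1.528]
contact_force: [0.1, 1.0, -3.2]
opening: 0.0092
```

```bash
python3 - <<'E'
from h import *
gridpose(); 
for a in (1.5,0,-.3): gd(.0888,.0125,a)
E
```

```text
mid [ 1.   0.2 18.1] plain [88.9  0.2 13.6] turned [-86.9   0.2  22.6] yaw,a,roll [-0.02  2.93  0.02]
t 10.75 d mm [0.2 0.6 4.2] w deg [ 1.43  0.02 -0.02] tgt [ 0.5779 -0.0869  0.0419] F [ 0.1  1.  -3.2] op 0.0092
t 10.75 d mm [0.2 1.2 7.4] w deg [ 2.93  0.02 -0.02] tgt [ 0.5771 -0.0869  0.0387] F [ 0.1  1.  -3.2] op 0.0092
t 10.75 d mm [0.2 1.3 8.1] w deg [ 3.23  0.02 -0.02] tgt [ 0.577  -0.0869  0.0381] F [ 0.1  1.  -3.2] op 0.0092
```

Emit:
{"op": "move_arm", "data": {"deltas": [{"x": 0,"y": 0.0006,"z": 0.003,"wx": 1.4,"wy": 0,"wz": 0,"hand": 0},{"x": 0,"y": 0.001,"z": 0.0055,"wx": 2.4,"wy": 0,"wz": 0,"hand": 0},{"x": 0,"y": 0.0012,"z": 0.007,"wx": 2.9,"wy": 0,"wz": 0,"hand": 0},{"x": 0,"y": 0.0012,"z": 0.007,"wx": 2.9,"wy": 0,"wz": 0,"hand": 0}]}}

```text
time: 11.25
tool_pos: [0.5777, -0.0868, 0.0391]
tool_rot: [3.141, 0.0, -1.528]
contact_force: [0.4, -0.2, -3.5]
opening: 0.0094
```

```bash
python3 - <<'E'
from h import *
gridpose(); 
gd(.0888,.0115,0)
E
```

```text
mid [ 1.4  0.1 12.9] plain [89.4  0.  12.9] turned [-86.6   0.1  13. ] yaw,a,roll [-0.    0.02  0.  ]
t 11.25 d mm [0.1 0.6 1.4] w deg [ 0.02  0.   -0.  ] tgt [ 0.5771 -0.0869  0.0377] F [ 0.4 -0.2 -3.5] op 0.0094
```

Emit:
{"op": "move_arm", "data": {"deltas": [{"x": 0,"y": 0.0004,"z": 0.0008,"wx": 0,"wy": 0,"wz": 0,"hand": 0},{"x": 0,"y": 0.0005,"z": 0.0015,"wx": 0,"wy": 0,"wz": 0,"hand": 0},{"x": 0,"y": 0.0005,"z": 0.0015,"wx": 0,"wy": 0,"wz": 0,"hand": 0}]}}

```text
time: 11.62
tool_pos: [0.5777, -0.0869, 0.0386]
tool_rot: [-3.141, -0.0, -1.528]
contact_force: [-2.8, -0.0, 5.7]
opening: 0.0092
```

```bash
python3 - <<'E'
from h import *
gridpose(); print(monitor.observe()['contact_force'])
E
```

```text
mid [ 1.4 -0.  12.4] plain [89.4 -0.  12.5] turned [-86.6  -0.   12.3] yaw,a,roll [ 0.01 -0.06 -0.03]
[-2.7870466  -0.02396444  5.72923113]
```

Contact came at the predicted height (model 12.4 mm, true 14 mm). Release and back off.

Emit:
{"op": "move_arm", "data": {"deltas": [{"x": 0,"y": 0,"z": 0,"wx": 0,"wy": 0,"wz": 0,"hand": 0.35},{"x": 0,"y": 0,"z": 0,"wx": 0,"wy": 0,"wz": 0,"hand": 0.35},{"x": 0,"y": 0,"z": 0,"wx": 0,"wy": 0,"wz": 0,"hand": 0.35},{"x": 0,"y": 0,"z": 0,"wx": 0,"wy": 0,"wz": 0,"hand": 0.35},{"x": 0,"y": 0,"z": -0.03,"wx": 0,"wy": 0,"wz": 0,"hand": 0.35},{"x": 0,"y": 0,"z": -0.08,"wx": 0,"wy": 0,"wz": 0,"hand": 0.5},{"x": 0,"y": 0,"z": -0.14,"wx": 0,"wy": 0,"wz": 0,"hand": 0.87},{"x": 0,"y": 0,"z": -0.16,"wx": 0,"wy": 0,"wz": 0,"hand": 0.87}], "grip_force": 10}}

```text
time: 12.62
tool_pos: [0.5788, -0.0872, 0.202]
tool_rot: [-3.135, -0.002, -1.528]
contact_force: [-1.1, 0.3, -1.2]
opening: 0.0574
```

```bash
python3 - <<'E'
from h import *
c=[.588,-.345]
for yaw in (0,-20,-30): delta(down([c[0],c[1],.15],yaw))
print(monitor.observe()['qpos'])
for n,u in (("timer",(434,304)),("turq1",(485,231)),("turq2",(495,270)),("stack",(434,188))): print(n,ray("top",u,.05))
E
```

```text
t 12.62 d mm [257.8   2.2  52.5] w deg [ -0.2   -0.38 -87.54] tgt [ 0.588 -0.345  0.15 ] F [-1.1  0.3 -1.2] op 0.0574
t 12.62 d mm [257.8   2.2  52.5] w deg [ -0.25  -0.33 -67.54] tgt [ 0.588 -0.345  0.15 ] F [-1.1  0.3 -1.2] op 0.0574
t 12.62 d mm [257.8   2.2  52.5] w deg [ -0.27  -0.3  -57.54] tgt [ 0.588 -0.345  0.15 ] F [-1.1  0.3 -1.2] op 0.0574
[-2.80424925e-01  4.68123303e-01  1.39690774e+00 -8.47150919e-05
  1.26976445e+00  2.81832533e+00]
timer [ 0.47061189 -0.32173324  0.05      ]
turq1 [ 0.63186577 -0.44392332  0.05      ]
turq2 [ 0.54334319 -0.45994688  0.05      ]
stack [ 0.73415678 -0.33517264  0.05      ]
```

Emit:
{"op": "move_arm", "data": {"deltas": [{"x": 0.258,"y": 0.002,"z": 0.02,"wx": -0.2,"wy": -0.4,"wz": -87.5,"hand": 0.87},{"x": 0.258,"y": 0.002,"z": 0.02,"wx": -0.2,"wy": -0.4,"wz": -87.5,"hand": 0.87},{"x": 0.258,"y": 0.002,"z": 0.02,"wx": -0.2,"wy": -0.4,"wz": -87.5,"hand": 0.87},{"x": 0.258,"y": 0.002,"z": 0.02,"wx": -0.2,"wy": -0.4,"wz": -87.5,"hand": 0.87},{"x": 0.258,"y": 0.002,"z": 0.02,"wx": -0.2,"wy": -0.4,"wz": -87.5,"hand": 0.87},{"x": 0.258,"y": 0.002,"z": 0.02,"wx": -0.2,"wy": -0.4,"wz": -87.5,"hand": 0.87},{"x": 0.258,"y": 0.002,"z": 0.05,"wx": -0.2,"wy": -0.4,"wz": -87.5,"hand": 0.87},{"x": 0.258,"y": 0.002,"z": 0.08,"wx": -0.2,"wy": -0.4,"wz": -87.5,"hand": 0.87}]}}

```text
time: 13.62
tool_pos: [0.5863, -0.3449, 0.1171]
tool_rot: [-3.14, 0.006, -0.034]
contact_force: [1.0, -0.7, -0.7]
opening: 0.0803
```

```bash
python3 - <<'E'
from h import *
delta(down([.588,-.345,.10],0)); delta(down([.588,-.345,.013],0))
a=viewer.read_camera("side")[160:300,260:400,::-1]; b=viewer.read_camera("top")[180:320,280:460,::-1]
cv2.imwrite("pics/b5.png",cv2.resize(np.hstack([a,b]),None,fx=2.5,fy=2.5,interpolation=cv2.INTER_CUBIC))
E
```

```text
t 13.62 d mm [ 1.8  0.1 17.1] w deg [-0.09  0.36 -1.94] tgt [ 0.588 -0.345  0.1  ] F [ 1.  -0.7 -0.7] op 0.0803
t 13.62 d mm [  2.3   0.2 104.1] w deg [-0.09  0.36 -1.94] tgt [ 0.588 -0.345  0.013] F [ 1.  -0.7 -0.7] op 0.0803
```

View pics/b5.png

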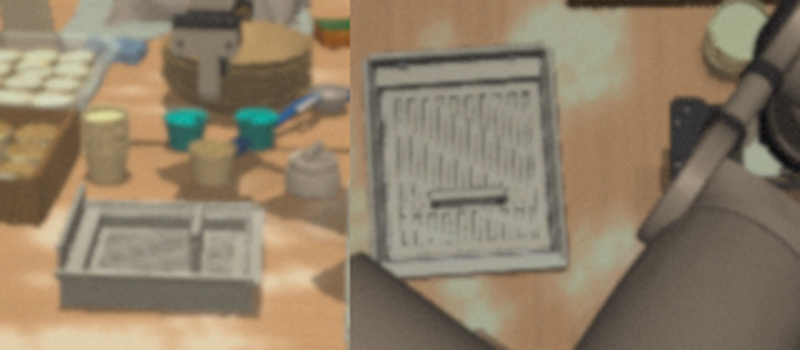

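The grid lies flat with the handle at the front and the plain edge under the lip; the gripper is over the cup (10 viewed). Descending to the cup.

Emit:
{"op": "move_arm", "data": {"deltas": [{"x": 0.002,"y": 0,"z": 0.03,"wx": 0,"wy": 0.3,"wz": -1.9,"hand": 0.87},{"x": 0.002,"y": 0,"z": 0.06,"wx": 0,"wy": 0.3,"wz": -1.9,"hand": 0.87},{"x": 0.002,"y": 0,"z": 0.085,"wx": 0,"wy": 0.3,"wz": -1.9,"hand": 0.87},{"x": 0.002,"y": 0,"z": 0.103,"wx": 0,"wy": 0.3,"wz": -1.9,"hand": 0.87},{"x": 0.002,"y": 0,"z": 0.103,"wx": 0,"wy": 0.3,"wz": -1.9,"hand": 0.87},{"x": 0.002,"y": 0,"z": 0.103,"wx": 0,"wy": 0.3,"wz": -1.9,"hand": 0.87}], "grip_force": 8}}

```text
time: 14.48
tool_pos: [0.5884, -0.3451, 0.016]
tool_rot: [-3.141, -0.0, -0.007]
contact_force: [-0.3, -0.7, 0.5]
opening: 0.08
```

Emit:
{"op": "move_arm", "data": {"deltas": [{"x": 0,"y": 0,"z": 0,"wx": 0,"wy": 0,"wz": 0,"hand": 0.4},{"x": 0,"y": 0,"z": 0,"wx": 0,"wy": 0,"wz": 0,"hand": 0.4},{"x": 0,"y": 0,"z": 0,"wx": 0,"wy": 0,"wz": 0,"hand": 0.4},{"x": 0,"y": 0,"z": 0,"wx": 0,"wy": 0,"wz": 0,"hand": 0.4},{"x": 0,"y": 0,"z": 0,"wx": 0,"wy": 0,"wz": 0,"hand": 0.4},{"x": 0,"y": 0,"z": 0,"wx": 0,"wy": 0,"wz": 0,"hand": 0.4}], "grip_force": 8}}

```text
time: 15.22
tool_pos: [0.5878, -0.3449, 0.0152]
tool_rot: [-3.14, 0.001, -0.007]
contact_force: [-0.4, -0.9, 3.3]
opening: 0.0555
```

```bash
python3 - <<'E'
from h import *
print(monitor.observe()['tool_pos'],monitor.observe()['opening'])
delta(down([.588,-.345,.16],0))
E
```

```text
[ 0.5878327  -0.34487453  0.0151834 ] 0.055451209343298564
t 15.22 d mm [ 1.000e-01 -1.000e-01 -1.448e+02] w deg [-0.07  0.04 -0.39] tgt [ 0.588 -0.345  0.16 ] F [-0.4 -0.9  3.3] op 0.0555
```

Emit:
{"op": "move_arm", "data": {"deltas": [{"x": 0,"y": 0,"z": -0.005,"wx": 0,"wy": 0,"wz": 0,"hand": 0.4},{"x": 0,"y": 0,"z": -0.02,"wx": 0,"wy": 0,"wz": 0,"hand": 0.4},{"x": 0,"y": 0,"z": -0.045,"wx": 0,"wy": 0,"wz": 0,"hand": 0.4},{"x": 0,"y": 0,"z": -0.075,"wx": 0,"wy": 0,"wz": 0,"hand": 0.4},{"x": 0,"y": 0,"z": -0.1,"wx": 0,"wy": 0,"wz": 0,"hand": 0.4},{"x": 0,"y": 0,"z": -0.12,"wx": 0,"wy": 0,"wz": 0,"hand": 0.4},{"x": 0,"y": 0,"z": -0.12,"wx": 0,"wy": 0,"wz": 0,"hand": 0.4}], "grip_force": 8}}

```text
time: 16.1
tool_pos: [0.5887, -0.3453, 0.1372]
tool_rot: [3.141, -0.002, -0.006]
contact_force: [-0.0, -0.1, -0.7]
opening: 0.0553
```

```bash
python3 - <<'E'
from h import *
T=T0+Rtray()@[.027,0,0]; print(T)
delta(down([T[0],T[1],.14],TY)); delta(down([T[0],T[1],.036],TY))
E
```

```text
[ 0.63927532 -0.08424582  0.        ]
t 16.1 d mm [  48.9 -261.4   -2.8] w deg [ 0.03 -0.12 -2.82] tgt [ 0.6393 -0.0842  0.14  ] F [-0.  -0.1 -0.7] op 0.0553
t 16.1 d mm [  48.7 -261.4  101.2] w deg [ 0.03 -0.12 -2.82] tgt [ 0.6393 -0.0842  0.036 ] F [-0.  -0.1 -0.7] op 0.0553
```

0.7 N of added weight and the opening held at 55 mm: the cup is in the grip. Carrying it over.

Emit:
{"op": "move_arm", "data": {"deltas": [{"x": 0.005,"y": -0.02,"z": 0,"wx": 0,"wy": 0,"wz": -1,"hand": 0.4},{"x": 0.012,"y": -0.06,"z": 0,"wx": 0,"wy": 0,"wz": -2,"hand": 0.4},{"x": 0.022,"y": -0.11,"z": 0,"wx": 0,"wy": 0,"wz": -2.8,"hand": 0.4},{"x": 0.032,"y": -0.165,"z": 0,"wx": 0,"wy": 0,"wz": -2.8,"hand": 0.4},{"x": 0.041,"y": -0.215,"z": 0,"wx": 0,"wy": 0,"wz": -2.8,"hand": 0.4},{"x": 0.047,"y": -0.245,"z": 0,"wx": 0,"wy": 0,"wz": -2.8,"hand": 0.4},{"x": 0.049,"y": -0.261,"z": 0,"wx": 0,"wy": 0,"wz": -2.8,"hand": 0.4},{"x": 0.049,"y": -0.261,"z": 0,"wx": 0,"wy": 0,"wz": -2.8,"hand": 0.4}]}}

```text
time: 17.1
tool_pos: [0.6381, -0.0828, 0.1344]
tool_rot: [-3.139, 0.003, 0.044]
contact_force: [-0.1, -0.8, -1.0]
opening: 0.0551
```

```bash
python3 - <<'E'
from h import *
T=T0+Rtray()@[.027,0,0]; delta(down([T[0],T[1],.036],TY)); print(w2t(monitor.observe()['tool_pos']))
a=viewer.read_camera("side")[140:290,250:400,::-1]
cv2.imwrite("pics/s6.png",cv2.resize(a,None,fx=4,fy=4,interpolation=cv2.INTER_CUBIC))
E
```

```text
t 17.1 d mm [ 1.4  1.7 98.4] w deg [-0.14  0.16  0.09] tgt [ 0.6393 -0.0842  0.036 ] F [-0.1 -0.8 -1. ] op 0.0551
[0.0259051  0.00146415 0.13441188]
```

View pics/s6.png

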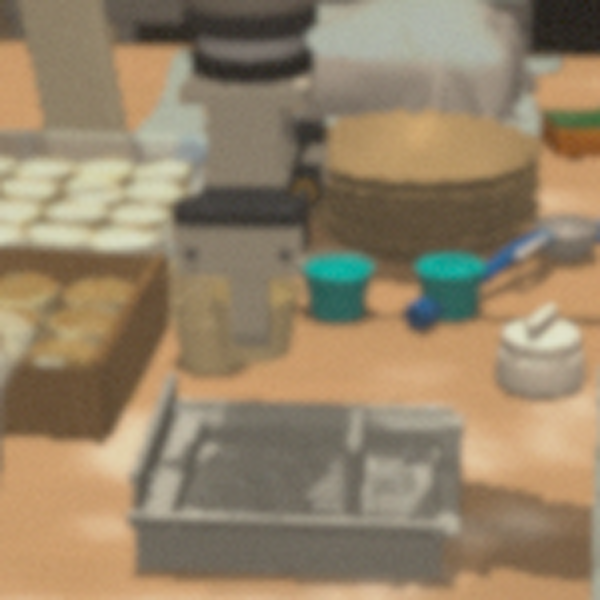

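The cup is upright in the grip, crop (265,315), over the grid (11 viewed). Lowering in steps.

Emit:
{"op": "move_arm", "data": {"deltas": [{"x": 0,"y": 0,"z": 0.02,"wx": 0,"wy": 0,"wz": 0,"hand": 0.4},{"x": 0,"y": 0,"z": 0.045,"wx": 0,"wy": 0,"wz": 0,"hand": 0.4},{"x": 0,"y": 0,"z": 0.07,"wx": 0,"wy": 0,"wz": 0,"hand": 0.4},{"x": 0,"y": 0,"z": 0.088,"wx": 0,"wy": 0,"wz": 0,"hand": 0.4},{"x": 0,"y": 0,"z": 0.096,"wx": 0,"wy": 0,"wz": 0,"hand": 0.4},{"x": 0,"y": 0,"z": 0.096,"wx": 0,"wy": 0,"wz": 0,"hand": 0.4},{"x": 0,"y": 0,"z": 0.096,"wx": 0,"wy": 0,"wz": 0,"hand": 0.4}]}}

```text
time: 18.02
tool_pos: [0.639, -0.0842, 0.0401]
tool_rot: [-3.14, -0.0, 0.042]
contact_force: [-0.1, -0.5, -0.6]
opening: 0.0553
```

Emit:
{"op": "move_arm", "data": {"deltas": [{"x": 0,"y": 0,"z": 0.003,"wx": 0,"wy": 0,"wz": 0,"hand": 0.4},{"x": 0,"y": 0,"z": 0.005,"wx": 0,"wy": 0,"wz": 0,"hand": 0.4},{"x": 0,"y": 0,"z": 0.0065,"wx": 0,"wy": 0,"wz": 0,"hand": 0.4},{"x": 0,"y": 0,"z": 0.0065,"wx": 0,"wy": 0,"wz": 0,"hand": 0.4},{"x": 0,"y": 0,"z": 0.0065,"wx": 0,"wy": 0,"wz": 0,"hand": 0.4}]}}

```text
time: 18.65
tool_pos: [0.6386, -0.0838, 0.0332]
tool_rot: [-3.14, 0.001, 0.042]
contact_force: [-1.2, 0.5, 4.5]
opening: 0.055
```

Contact at TCP z = 33.2 mm, as expected (18 mm grid top + 15.2 mm). Releasing and retracting.

Emit:
{"op": "move_arm", "data": {"deltas": [{"x": 0,"y": 0,"z": -0.0005,"wx": 0,"wy": 0,"wz": 0,"hand": 0.8},{"x": 0,"y": 0,"z": -0.0005,"wx": 0,"wy": 0,"wz": 0,"hand": 0.8},{"x": 0,"y": 0,"z": -0.0005,"wx": 0,"wy": 0,"wz": 0,"hand": 0.8},{"x": 0,"y": 0,"z": -0.0005,"wx": 0,"wy": 0,"wz": 0,"hand": 0.8},{"x": 0,"y": 0,"z": -0.02,"wx": 0,"wy": 0,"wz": 0,"hand": 0.8},{"x": 0,"y": 0,"z": -0.06,"wx": 0,"wy": 0,"wz": 0,"hand": 0.8},{"x": 0,"y": 0,"z": -0.11,"wx": 0,"wy": 0,"wz": 0,"hand": 0.8},{"x": 0,"y": 0,"z": -0.16,"wx": 0,"wy": 0,"wz": 0,"hand": 0.8}]}}

```text
time: 19.65
tool_pos: [0.6384, -0.0842, 0.194]
tool_rot: [-3.139, 0.002, 0.042]
contact_force: [-0.2, -1.0, 0.3]
opening: 0.0733
```

Emit:
{"op": "move_arm", "data": {"deltas": [{"x": -0.03,"y": 0.06,"z": 0,"wx": 0,"wy": 0,"wz": 0,"hand": 0.8},{"x": -0.06,"y": 0.12,"z": 0,"wx": 0,"wy": 0,"wz": 0,"hand": 0.8},{"x": -0.09,"y": 0.18,"z": 0,"wx": 0,"wy": 0,"wz": 0,"hand": 0.8},{"x": -0.12,"y": 0.24,"z": 0,"wx": 0,"wy": 0,"wz": 0,"hand": 0.8},{"x": -0.15,"y": 0.3,"z": 0,"wx": 0,"wy": 0,"wz": 0,"hand": 0.8},{"x": -0.15,"y": 0.3,"z": 0,"wx": 0,"wy": 0,"wz": 0,"hand": 0.8},{"x": -0.15,"y": 0.3,"z": 0,"wx": 0,"wy": 0,"wz": 0,"hand": 0.8}]}}

```text
time: 20.52
tool_pos: [0.5007, -0.3913, 0.1919]
tool_rot: [-3.139, 0.002, 0.04]
contact_force: [0.6, -0.0, -0.3]
opening: 0.0732
```

```bash
python3 - <<'E'
from h import *
t=viewer.read_camera("top"); a=viewer.read_camera("side")[190:300,270:400,::-1]; b=t[185:295,275:405,::-1]
cv2.imwrite("pics/b7.png",cv2.resize(np.hstack([a,b]),None,fx=3,fy=3,interpolation=cv2.INTER_CUBIC))
hsv=cv2.cvtColor(cv2.GaussianBlur(t,(3,3),0),cv2.COLOR_RGB2HSV)
m=cv2.inRange(hsv,(22,45,110),(42,255,255))[195:300,285:370]
n,l,st,c=cv2.connectedComponentsWithStats(m); i=1+st[1:,4].argmax(); print(st[i],w2t(ray("top",c[i]+[285,195],.064))*1000)
print(monitor.observe()['tool_pos'])
E
```

```text
[ 27  23  26  26 537] [25.84294631  0.80012143 64.        ]
[ 0.50199899 -0.38899531  0.1920857 ]
```

View pics/b7.png

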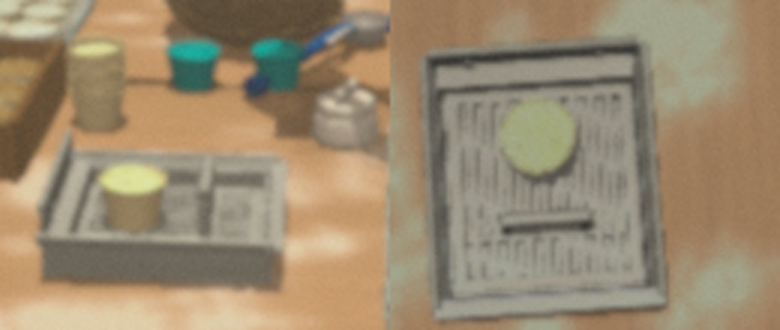

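The cup stands upright on the flat grid between handle and lip, at tray (26, 1) mm (12 viewed). Everything else is in place and the arm is clear.

```bash
python3 -c "
from cell import robot; print(robot.hand_in())"
```

```text
the job is handed in; nothing more can be done
None
```

The grid now lies flat in the tray with its plain edge under the lip, and the custard cup stands upright on it. I handed the job in at about 20.6 s of the 70 s.

- **Grid:** I lifted it out by the handle, turned it half round and slid the plain edge under the lip until it touched the back wall. Then I backed off about 2 mm, lowered the front, and touched down at the expected ledge height and within 0.1° of level.
- **Cup:** I took the single cream cup, not the stack or the turquoise ones. The last pictures show it upright between handle and lip, at about (26, 1) mm in the tray frame, inside the allowed area.
- **Surroundings:** The timer and cup stack look unmoved in the last picture. The ring cutter and bottle were outside its crop, but the arm never worked near them. The arm stood clear, holding nothing.
- **Disagreements:**
  - The side camera put the cup about 18 mm from the top camera's position in y. I put this down to the colour mask including some cup wall and used the top view, which the grasp bore out.
  - The grid sat about 1.6 mm higher in the grip than modelled, and I allowed for that.
  - One move was refused for missing keys and resent; nothing had moved.

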